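Put the milk back in the fridge door

TASK

Put the milk back: pull the little fridge's door wide open by its handle, stand the milk bottle upright in the free bay of the upper door rack (the one on the handle side) without dropping it, and shut the door fully again without slamming it. Keep the bottle and the cream portion in the rack from tipping over, and leave the coffee cup and the sugar bowl where they are.

Things in the scene. Friction and masses are not known exactly. Their poses are not given: they have to be found in the camera images.
- fridge_door (a joint): hinge of the fridge door, rad: 0 = fully shut (end stop), grows as the door opens towards the robot, up to 1.9. Vertical axis at the door's right edge as the robot sees it; opening turns the door anticlockwise seen from above. A stiff hinge: the door stays where it is left; about 1 N at the handle moves it.
- fridge_door_hinge (a point): point on the vertical hinge axis, at worktop level; it turns with the door. Its y axis runs along the door from the hinge towards the handle edge, its x axis points from the door's outside to its inside (into the fridge when shut), z up. In this frame the pale green door panel, 30 mm thick, spans x -15 to +15, y -12 to +208, z 12 to 274 mm.
- fridge: pale green countertop fridge, body 150 deep x 220 wide x 276 mm high, fixed in place; origin at the centre of its underside, -x its front, z up. The shut door stands in front of the body, from 79 to 109 mm before the origin.
- fridge_handle: steel bow handle on the door's outside, at the edge away from the hinge. Origin: top end of its round upright bar (13 mm thick, 94 mm long, straight down from here), at (-57, 185, 250) mm in the hinge point's frame, same axes. 35 mm free between bar and door. Stems at both ends run to the door (+x); the upper one's top is at z 262 mm. Pinch it from above across y, 15 to 30 mm below the origin.
- milk_bay (a point): centre of the floor of the free bay in the upper rack inside the door, at (53, 127, 115) mm in the hinge point's frame; turns with the door, same axes. The bay is open at the top, 66 x 66 mm inside, its clear walls 40 mm high, 3 mm thick; on the -x side the door itself closes it and rises 159 mm above the bay's floor. Hidden inside the fridge while the door is shut.
- milk_bottle: small round milk bottle, white with a blue band and a blue screw cap: 56 mm wide and 130 mm high, body straight up to 70 mm, then tapering to the neck; cap 38 mm wide, from 109 to 130 mm above the underside, solid to grip. Origin at the centre of its underside, z up. About 0.2 kg. It stands upright on the worktop to the left of the fridge.
- cream_pot: foil-topped cream portion, 48 x 39 x 19 mm, loose in the smaller hinge-side bay of the same rack, beside the free bay; origin at its underside, z up.
- coffee_cup: white tea cup with an ear, 82 x 112 x 67 mm, loose on the worktop; origin at its underside. To be left alone.
- sugar_bowl: white porcelain sugar bowl with a lid, 67 mm wide, 74 mm high, loose on the worktop; origin at the centre of its underside. To be left alone.

How it is judged (in metres and radians):
On the way, in this order (a step that is already met when the one before it is completed fails the run):
1. the door is drawn ajar by its handle (contact force between the fingers and fridge_handle above 0.3 N and value of joint fridge_door above 0.12 rad), for 0.05 s.
2. the door is wide open, past 1.1 rad (value of joint fridge_door above 1.1 rad), for 0.2 s.
3. the milk bottle stands in the free bay of the open door's upper rack, let go (horizontal distance between milk_bottle and milk_bay below 0.018 m and z of milk_bottle in the frame of milk_bay between -0.008 and 0.008 m and angle between milk_bottle's own z axis and vertical below 0.15 rad and contact force between the fingers and milk_bottle below 0.1 N and value of joint fridge_door above 0.5 rad), for 0.2 s.
At the end, for the whole second after the job is handed in: The fridge door is shut (within 0.035 rad); the milk bottle stands in the free bay of the upper door rack (foot within 18 mm of the bay's centre and 8 mm of its floor, upright within 0.15 rad), at rest; the cream portion is still upright (within 0.6 rad) in the rack (value of joint fridge_door below 0.035 rad and horizontal distance between milk_bottle and milk_bay below 0.018 m and z of milk_bottle in the frame of milk_bay between -0.008 and 0.008 m and angle between milk_bottle's own z axis and vertical below 0.15 rad and linear speed of milk_bottle below 0.02 m/s and height (world z) of cream_pot above 0.105 m and angle between cream_pot's own z axis and vertical below 0.6 rad); the robot touches nothing.
It fails at once if the milk bottle tips over (angle between milk_bottle's own z axis and vertical above 0.7 rad).
It fails at once if the milk bottle is dropped (falls free at over 0.7 m/s) (contact force between the fingers and milk_bottle below 0.05 N and linear speed of milk_bottle above 0.7 m/s).
It fails at once if the door is slammed (over 2 rad/s when nearly shut) (value of joint fridge_door below 0.15 rad and velocity of joint fridge_door below -2 rad/s).
It fails at once if the cream portion tips over or leaves the rack (angle between cream_pot's own z axis and vertical above 0.8 rad or height (world z) of cream_pot below 0.1 m).
It fails at once if the coffee cup or the sugar bowl is moved more than 30 mm (distance of any of coffee_cup, sugar_bowl from where it was at the start of the episode above 0.03 m).
It also fails if it takes over 67 s, if anything falls off the work surface, if the arm or the gripper's body presses on something with over 40 N, if the wrist force passes 120 N, or if a joint passes its speed limit or range.

ROBOT

A 6-joint arm with a two-finger parallel gripper is mounted at the origin on a cart in front of the work surface, level with it; the furniture and walls round the work are solid. World frame = base frame: x ahead of the robot, y to its left, z up, the work surface at z = 0. Lengths are in mm, angles in rad, forces in N, time in s.
With the tool pointing down it reaches from about 375 to 900 mm from the base axis. Payload 3.1 kg.
Tool frame: the origin (TCP) lies on the mounting face of the last link; the fingertips stand 182 mm ahead of it and the grasp point (between the pads) lies 164 mm ahead of it; z points along the fingers, y is the line along which they close (so a half turn about z gives the same grasp; the last joint's range is limited). The gripper opens to 87 mm and grips with 3 to 60 N. Pads are 19 mm wide; open, the fingers measure 117 mm over their backs; the gripper's body (75 mm by 190 mm) begins 51 mm behind the grasp point.
Start: joints at [-1.454, 0.527, 1.433, -0, 1.181, -0.178], TCP at [181.616, -598.008, 404.748] pointing down, gripper open.
Joint ranges: [-3.08, 3.08], [-0.75, 2.2], [0.22, 2.44], [-1.43, 4.57], [0, 2.65], [-2.85, 2.85]. Speed limits (rad/s): [2.79, 2.79, 3.14, 3.14, 3.14, 3.14].

INTERFACE

Orientations are given as a 3x3 rotation matrix whose columns are the frame's x, y, z axes.
In Python, from bench import get_state, camera, finish_job gives the robot as it stands.
- The arm moves only by the tool move_arm, never from a script. Its argument "series" is a list of rows, each a list of 7 numbers: the closure, from 0 (fully open) to 1 (shut), then the shift along the tool's x, y, z in cm, then the turn, a rotation vector about the tool's x, y, z in rad. A call has 1 to 8 rows; each row is the pose to reach, as a shift and turn from the pose commanded when the call began, along the tool's axes at that moment; what a row does not reach only later rows make up. A row lasts 1/12 s, in which the tool goes at most 41.7 mm and 7.16 degrees, less where a joint would pass 70% of its speed; a pose out of reach is approached as far as the arm can. A call with a gripper value outside its range is refused whole. The fingers move at their own pace and stop on an object; "grip_force" is the grip in N (left out, the last holds). Time passes only in rows, so rows that repeat a pose let the fingers close. It gives the time, the measured TCP pose, the force, the opening and the grip force at its end, in the units of the state.
- get_state(): the state, without advancing time (a new reading comes with each control period).
- camera(name): name is "scene" or "side" or "wrist"; returns a dict with "img" (384x512x3 uint8, blue, green, red), "fx", "fy", "cx", "cy" (pixels), "R" (3x3) and "t" (3): a world point X has camera coordinates R X + t. Camera axes: x right, y down, z forward; pixel columns grow to the right and rows downward; lengths in mm; the calibration is good to about 2 mm. A picture is of the moment at which its call begins. There is no depth.
- finish_job(): hands the job in; it is judged then, once.
The state is a dict: "time_s": time; "joints": joint angles; "dq": joint speeds; "joint_torque": joint torques, N m; "position": TCP position; "eef_rot": TCP orientation; "ft_force": force on the tool from outside, world axes, zero at the start; "torque": the same for the moment, N m; "width": finger opening in mm; "finger_force": force on a finger pad.
Only numpy, scipy, OpenCV 4.12 (cv2) and the standard library are available. Lean on these libraries where they do the work, as an engineer would, in place of code of your own. Each camera call takes 0.05 s, during which the arm holds its last target. There are 200 camera calls.

## Working session

There is one attempt and no reset: what is moved stays moved. The work goes in short steps, Python scripts to look and compute and a tool call to move; the robot and the scene stay as the last step left them, time stands still between calls to the robot, and variables do not carry over. Pictures are saved under pics/ and viewed, at most 10 in all, crops included, and the job is handed in when it is done.

Besides the shell and the picture viewer there is one more tool, called after "Call:" in YAML: its name, and indented under it one key for each argument. move_arm: Moves the arm, as the interface text tells. Its arguments: {"type":"object","properties":{"series":{"type":"array"},"grip_force":{"type":"number"}},"required":["series"]}

```bash
mkdir -p pics; python3 - <<'E'
from bench import *
import cv2,numpy as np
s=get_state(); print({k:np.round(v,3).tolist() for k,v in s.items()})
ims=[]
for n in ["scene","side"]:
    c=camera(n); cv2.imwrite(f"pics/{n}0.png",c["img"]); print(n,c["fx"],c["fy"],c["cx"],c["cy"],np.round(c["R"],4).tolist(),np.round(c["t"],1).tolist())
    np.savez(n+"0.npz",**c)
E
```

```text
{'time_s': 0.0, 'joints': [-1.455, 0.528, 1.434, 0.0, 1.181, -0.178], 'dq': [-0.0, 0.002, 0.001, 0.0, -0.0, -0.0], 'joint_torque': [-0.001, -44.004, -17.659, 0.063, 0.058, -0.0], 'position': [181.577, -597.703, 403.783], 'eef_rot': [[0.957, 0.291, -0.0], [0.291, -0.957, 0.002], [0.0, -0.002, -1.0]], 'ft_force': [0.08, -0.005, -0.215], 'torque': [0.035, 0.006, -0.051], 'finger_force': 0.0, 'width': 87.169}
scene 462.56828814880527 462.56828814880527 257.0521590308277 184.21254837793086 [[0.2971, -0.9548, -0.0039], [-0.5618, -0.1715, -0.8093], [0.7721, 0.2426, -0.5874]] [-152.0, 472.2, 1079.2]
side 495.06037228449054 495.06037228449054 251.3470339833036 189.9358022572232 [[0.0236, -0.9997, 0.0065], [-0.3813, -0.015, -0.9243], [0.9241, 0.0193, -0.3816]] [26.7, 388.2, 876.4]
```

View pics/scene0.png

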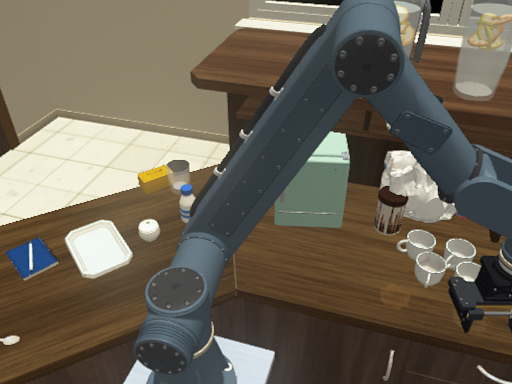

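View pics/side0.png

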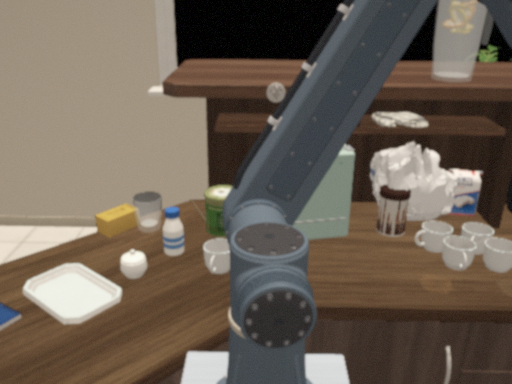

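The scene view shows the bottle at about (187,205), the sugar bowl at (149,230) and the fridge front at (275–345,140–225), with its handle side hidden behind the arm. The side view shows the bottle at (173,232), the bowl at (133,264), the cup at (217,257), and the fridge's right edge at x≈350.

```bash
cat > h.py <<'E'
import numpy as np
from bench import *
import cv2
def ray(c,u,v):
    R=np.array(c["R"]);t=np.array(c["t"]);o=-R.T@t
    d=R.T@np.array([(u-c["cx"])/c["fx"],(v-c["cy"])/c["fy"],1.]);return o,d/np.linalg.norm(d)
def plane(c,u,v,z):
    o,d=ray(c,u,v);return o+d*(z-o[2])/d[2]
def tri(c1,p1,c2,p2):
    o1,d1=ray(c1,*p1);o2,d2=ray(c2,*p2)
    s,_,_,_=np.linalg.lstsq(np.stack([d1,-d2],1),o2-o1,rcond=None)
    a=o1+d1*s[0];b=o2+d2*s[1];return (a+b)/2,np.linalg.norm(a-b)
def proj(c,X):
    p=np.array(c["R"])@np.array(X,float)+np.array(c["t"]);return c["fx"]*p[0]/p[2]+c["cx"],c["fy"]*p[1]/p[2]+c["cy"]
E
python3 - <<'E'
from h import *
S=dict(np.load("scene0.npz"));D=dict(np.load("side0.npz"))
for n,c,b in [("scene",S,(175,180,200,225)),("side",D,(155,200,190,260))]:
    hsv=cv2.cvtColor(c["img"],cv2.COLOR_BGR2HSV)
    m=cv2.inRange(hsv,(100,120,60),(125,255,255)); k=np.zeros_like(m);k[b[1]:b[3],b[0]:b[2]]=m[b[1]:b[3],b[0]:b[2]]
    N,L,st,ce=cv2.connectedComponentsWithStats(k)
    print(n,[(st[i].tolist(),ce[i].round(1).tolist()) for i in range(1,N) if st[i,4]>8])
    big=cv2.resize(c["img"][120:300,100:380],None,fx=2.8,fy=2.8,interpolation=cv2.INTER_CUBIC);cv2.imwrite(f"pics/{n}0c.png",big)
    print("origin cam",ray(c,0,0)[0])
for p in [(276,222),(343,226)]: print("scene z12",plane(S,*p,12).round())
print("side right bottom",plane(D,349,235,12).round())
print("bowl",plane(D,133,264,30).round(),plane(S,149,231,30).round())
print("cup",plane(D,217,257,33).round())
E
```

```text
scene [([181, 185, 11, 10, 75], [186.3, 188.5]), ([182, 210, 7, 3, 12], [185.3, 211.2])]
origin cam [-522.77617335 -326.01202128 1015.47066763]
side [([166, 208, 12, 9, 100], [171.6, 212.1])]
origin cam [-662.56029434   15.59546196  693.03940822]
scene z12 [611. -35.  12.]
scene z12 [ 656. -251.   12.]
side right bottom [ 649. -247.   12.]
bowl [433. 341.  30.] [430. 335.  30.]
cup [471. 128.  33.]
```

```bash
python3 - <<'E'
import cv2,numpy as np
a=cv2.imread("pics/scene0c.png");b=cv2.imread("pics/side0c.png")
i=np.hstack([a[:,150:790-100],b[:,50:650]]);print(i.shape);i=cv2.resize(i,(800,int(i.shape[0]*800/i.shape[1])));cv2.imwrite("pics/both0.png",i)
E
```

```text
(504, 1140, 3)
```

View pics/both0.png

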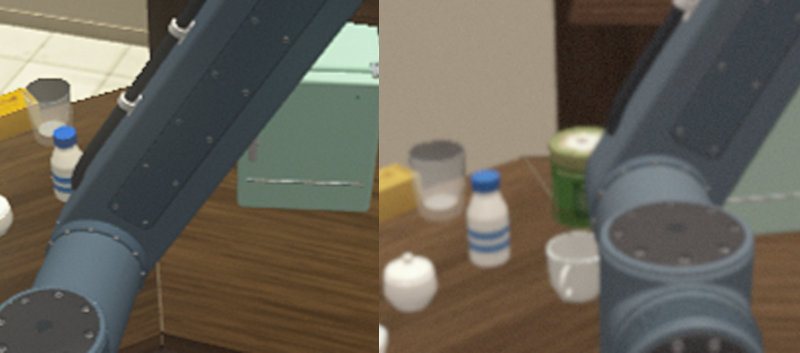

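The crop shows the fridge door's bottom corners at about scene (275,225) and (342,227), and the lower end of the handle at (282,201). The cup stands close in front of and to the left of the fridge.

```bash
cat >> h.py <<'E'
def delta(target_tcp,yaw_y=None,s=None):
    """shift in tool axes (cm), rotvec for down-pointing tool with tool-y world yaw"""
    from scipy.spatial.transform import Rotation as Ro
    s=s or get_state();R=np.array(s["eef_rot"]);p=np.array(s["position"])
    sh=R.T@(np.array(target_tcp)-p)/10
    if yaw_y is None: return sh.round(2),None
    y=np.array([np.cos(yaw_y),np.sin(yaw_y),0]);z=np.array([0,0,-1.]);x=np.cross(y,z)
    return sh.round(2),Ro.from_matrix(R.T@np.stack([x,y,z],1)).as_rotvec().round(3)
def wrap(a): return (a+np.pi)%(2*np.pi)-np.pi
class Door:
    def __init__(s,hinge,yaw): s.h=np.array(hinge,float);s.yaw=yaw   # yaw of x axis, shut
    def pt(s,p,q=0):
        a=s.yaw+q;c,n=np.cos(a),np.sin(a);return np.array([s.h[0]+c*p[0]-n*p[1],s.h[1]+n*p[0]+c*p[1],p[2]])
E
python3 - <<'E'
from h import *
S=dict(np.load("scene0.npz"));D=dict(np.load("side0.npz"))
L=plane(S,275,225,14);Rr=plane(S,342,226.8,14);print(L,Rr,np.linalg.norm(L-Rr))
ya=(L-Rr)/np.linalg.norm(L-Rr);yaw=np.arctan2(-ya[0],ya[1]);xa=np.array([ya[1],-ya[0],0])
h=(L+Rr)/2+xa*15-ya*98;print("hinge",h,"yaw",yaw)
d=Door(h,yaw);H=d.pt((-57,185,250));print("handle",H,"shows bottom at",proj(S,d.pt((-57,185,156))))
print("cap",tri(S,(186.3,188.5),D,(171.6,212.1)))
print(delta([H[0],H[1],500],wrap(yaw-np.pi/2)))
E
```

```text
[592.97857039 -36.49559157  14.        ] [ 648.4478624  -248.16181893   14.        ] 218.81369737173668
hinge [ 660.06625568 -233.32506946   14.        ] yaw 0.25629682914535956
handle [558.03062332 -68.81753246 250.        ] shows bottom at (np.float64(283.0877310573197), np.float64(198.82399673284638))
cap (array([571.79777407, 261.22855475, 113.73401813]), np.float64(0.250364612925778))
(array([ 51.39, -39.69,  -9.52]), array([-0.002, -0.   ,  0.038]))
```

Call:
move_arm:
  series:
    - [0.3,0,0,-4]
    - [0.3,3,-2,-8]

```text
invalid input
```

Call:
move_arm:
  series:
    - [0.3,2,-1,-3.5,0,0,0]
    - [0.3,5,-3.5,-6,0,0,0]
    - [0.3,8,-6,-8,0,0,0]
    - [0.3,11,-8.5,-9.5,0,0,0.01]
    - [0.3,14.2,-11,-9.5,0,0,0.02]
    - [0.3,17.4,-13.4,-9.5,0,0,0.03]
    - [0.3,20.6,-15.9,-9.5,0,0,0.04]
    - [0.3,23.8,-18.4,-9.5,0,0,0.04]

```text
time_s: 0.77
position: [355.5, -352.3, 499.7]
eef_rot: [[0.968, 0.251, -0.0], [0.251, -0.968, 0.0], [0.0, -0.0, -1.0]]
ft_force: [1.1, -0.5, 0.5]
width: 61.1
finger_force: 0.0
```

Call:
move_arm:
  series:
    - [0.3,3.2,-2.5,0,0,0,0]
    - [0.3,6.4,-5,0,0,0,0]
    - [0.3,9.6,-7.5,0,0,0,0]
    - [0.3,12.8,-10,0,0,0,0]
    - [0.3,16,-12.5,0,0,0,0]
    - [0.3,19.2,-15,0,0,0,0]
    - [0.3,22.4,-17.5,0,0,0,0]
    - [0.3,22.4,-17.5,0,0,0,0]

```text
time_s: 1.43
position: [530.3, -123.0, 499.4]
eef_rot: [[0.966, 0.259, 0.002], [0.259, -0.966, 0.003], [0.003, -0.003, -1.0]]
ft_force: [-0.7, -0.5, -0.0]
width: 61.0
finger_force: 0.0
```

```bash
python3 - <<'E'
from h import *
s=get_state();print(s["time_s"],np.round(s["position"],1),np.round(s["eef_rot"],3).tolist())
for n in ["wrist","side","scene"]:
    c=camera(n);np.savez(n+"1.npz",**c);cv2.imwrite(f"pics/{n}1.png",c["img"])
c=dict(np.load("wrist1.npz"));print(c["fx"],np.round(c["R"],3).tolist(),ray(c,0,0)[0])
E
```

```text
1.4333 [ 530.3 -123.   499.4] [[0.966, 0.259, 0.002], [0.259, -0.966, 0.003], [0.003, -0.003, -1.0]]
270.00865701244857 [[0.259, -0.966, -0.004], [-0.932, -0.251, 0.26], [-0.252, -0.064, -0.966]] [ 599.59536559 -103.76427898  480.60796593]
```

View pics/wrist1.png

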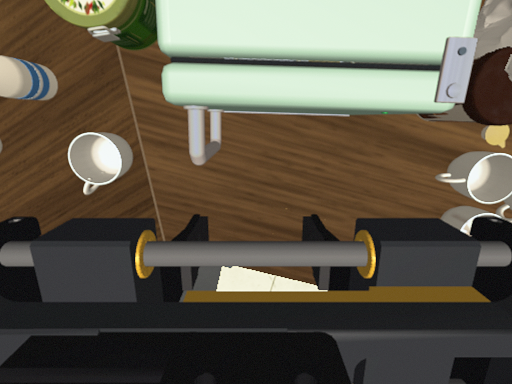

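The wrist view shows the handle from above: the upper stem runs from (199,107) to the bar end at (199,160). The door top strip spans about (163,66)–(475,112), with the cup at (100,158) and the bottle at (25,75) to the left.

```bash
python3 - <<'E'
from h import *
W=dict(np.load("wrist1.npz"));d=Door((660.07,-233.3),0.2563)
for p in [(-57,185,250),(-57,185,262),(-57,185,156),(-15,185,262),(-15,208,274),(15,208,274),(-15,-12,274),(15,-12,274),(53,127,115)]: print(p,np.round(proj(W,d.pt(p))),d.pt(p).round())
g=cv2.cvtColor(W["img"],cv2.COLOR_BGR2HSV)
for y in (115,125,135,145,155,160,163,166): print(y,W["img"][y,184:226:2].sum(1)//3)
print(W["img"][50:125:3,300].tolist())
print(plane(W,199,158,256).round(1))
E
```

```text
(-57, 185, 250) [204. 154.] [558. -69. 250.]
(-57, 185, 262) [201. 156.] [558. -69. 262.]
(-57, 185, 156) [219. 143.] [558. -69. 156.]
(-15, 185, 262) [199. 101.] [599. -58. 262.]
(-15, 208, 274) [164. 100.] [593. -36. 274.]
(15, 208, 274) [160.  55.] [622. -28. 274.]
(-15, -12, 274) [466. 102.] [ 649. -249.  274.]
(15, -12, 274) [475.  57.] [ 678. -241.  274.]
(53, 127, 115) [268.  50.] [679. -97. 115.]
115 [ 73  71 138 180 187 194 192 188 179 148  93  77  74 135 185 193 191 181
 133  76  80]
125 [ 73  70 125 178 187 193 192 188 180 154  97  64  66 130 183 193 193 181
 134  66  72]
135 [ 76  75 114 176 186 193 193 189 182 156 105  71  70 124 185 191 191 182
 135  67  74]
145 [ 74  74  85 173 186 192 192 189 185 160 113  89  92  94  94  95  93  93
  87  70  71]
155 [ 73  69  68 123 177 185 183 183 175 146 117  94  95  94  87  72  71  70
  73  74  75]
160 [ 73  73  71  70 131 155 161 160 159 151 130  93  70  67  70  71  74  75
  76  79  80]
163 [ 72  75  74  72  70 134 163 166 161 144  93  74  76  75  71  72  65  63
  66  67  69]
166 [77 74 73 71 71 71 68 68 66 64 65 66 69 70 72 77 75 74 74 72 69]
[[197, 226, 198], [177, 207, 176], [141, 167, 142], [107, 122, 105], [41, 38, 35], [36, 36, 36], [173, 203, 174], [199, 228, 200], [214, 237, 216], [219, 241, 220], [220, 242, 222], [222, 242, 223], [221, 242, 223], [220, 242, 222], [218, 240, 219], [218, 239, 219], [207, 233, 208], [192, 222, 192], [172, 202, 173], [114, 135, 115], [87, 100, 86], [183, 176, 167], [35, 60, 85], [45, 73, 102], [44, 73, 101]]
[554.5 -66.5 256. ]
```

Call:
move_arm:
  series:
    - [0.3,2,-2.4,0,0,0,0]
    - [0.3,4.1,-4.8,0,0,0,0]
    - [0.3,4.1,-4.8,0,0,0,0]
    - [0.3,4.1,-4.8,3.5,0,0,0]
    - [0.3,4.1,-4.8,6.8,0,0,0]
    - [0.3,4.1,-4.8,9,0,0,0]
    - [0.3,4.1,-4.8,10.5,0,0,0]
    - [0.3,4.1,-4.8,10.5,0,0,0]

```text
time_s: 2.25
position: [553.2, -73.2, 391.1]
eef_rot: [[0.968, 0.249, -0.008], [0.25, -0.968, 0.002], [-0.008, -0.004, -1.0]]
ft_force: [-0.6, 0.4, 0.1]
width: 61.2
finger_force: 0.0
```

Call:
move_arm:
  series:
    - [0.5,0,0,0,0,0,0]
    - [0.7,0,0,0,0,0,0]
    - [0.9,0,0,0,0,0,0]
    - [1,0,0,0,0,0,0]
    - [1,0,0,0,0,0,0]
    - [1,0,0,0,0,0,0]
  grip_force: 15

```text
time_s: 2.75
position: [555.2, -71.6, 395.6]
eef_rot: [[0.968, 0.252, 0.001], [0.252, -0.968, -0.001], [0.001, 0.001, -1.0]]
ft_force: [-0.6, -0.2, 0.3]
width: 28.8
finger_force: 0.0
```

```bash
python3 - <<'E'
from h import *
s=get_state();print(s["time_s"],np.round(s["position"],1),np.round(s["eef_rot"],3).tolist(),s["width"],s["finger_force"],np.round(s["ft_force"],1),np.round(s["joints"],2))
p=np.array(s["position"])
# arc increments in the tool frame at start (tool y yaw0 = yaw-pi/2), hinge offset in door frame from bar: (57,-185)
R=np.array(s["eef_rot"])
for q in np.arange(0,1.46,0.1):
    c,n=np.cos(q),np.sin(q); b=np.array([-57,185.]);nb=np.array([c*b[0]-n*b[1],n*b[0]+c*b[1]])-b
    print(round(q,2),"tool x,y cm:",round(nb[0]/10,2),round(-nb[1]/10,2),"turn z",round(-q,2))
E
```

```text
2.75 [555.2 -71.6 395.6] [[0.968, 0.252, 0.001], [0.252, -0.968, -0.001], [0.001, 0.001, -1.0]] 28.785901364662475 0.0 [-0.6 -0.2  0.3] [-0.33  0.45  1.61 -0.    1.08  0.99]
0.0 tool x,y cm: 0.0 -0.0 turn z -0.0
0.1 tool x,y cm: -1.82 0.66 turn z -0.1
0.2 tool x,y cm: -3.56 1.5 turn z -0.2
0.3 tool x,y cm: -5.21 2.51 turn z -0.3
0.4 tool x,y cm: -6.75 3.68 turn z -0.4
0.5 tool x,y cm: -8.17 5.0 turn z -0.5
0.6 tool x,y cm: -9.45 6.45 turn z -0.6
0.7 tool x,y cm: -10.58 8.02 turn z -0.7
0.8 tool x,y cm: -11.54 9.7 turn z -0.8
0.9 tool x,y cm: -12.33 11.47 turn z -0.9
1.0 tool x,y cm: -12.95 13.3 turn z -1.0
1.1 tool x,y cm: -13.37 15.19 turn z -1.1
1.2 tool x,y cm: -13.61 17.11 turn z -1.2
1.3 tool x,y cm: -13.65 19.04 turn z -1.3
1.4 tool x,y cm: -13.5 20.97 turn z -1.4
```

Call:
move_arm:
  series:
    - [0.65,0.2,-0.5,0.1,0,0,0]
    - [0.8,0.2,-0.5,0.1,0,0,0]
    - [1,0.2,-0.5,0.1,0,0,0]
    - [1,0.2,-0.5,0.1,0,0,0]
    - [1,0.2,-0.5,0.1,0,0,0]
    - [1,0.2,-0.5,0.1,0,0,0]

```text
time_s: 3.25
position: [555.5, -65.8, 393.6]
eef_rot: [[0.968, 0.252, -0.001], [0.252, -0.968, 0.002], [-0.001, -0.002, -1.0]]
ft_force: [-0.9, 2.3, 0.9]
width: 12.8
finger_force: 15.0
```

Call:
move_arm:
  series:
    - [1,-0.9,0.3,0,0,0,-0.05]
    - [1,-1.8,0.65,0,0,0,-0.1]
    - [1,-2.7,1.1,0,0,0,-0.15]
    - [1,-3.6,1.5,0,0,0,-0.2]
    - [1,-4.4,2,0,0,0,-0.25]
    - [1,-5.2,2.5,0,0,0,-0.3]
    - [1,-6,3.1,0,0,0,-0.35]
    - [1,-6.8,3.7,0,0,0,-0.4]

```text
time_s: 3.92
position: [497.7, -118.3, 393.6]
eef_rot: [[0.791, 0.611, -0.004], [0.611, -0.791, 0.003], [-0.001, -0.005, -1.0]]
ft_force: [-3.5, 4.5, 4.5]
width: 12.6
finger_force: 15.0
```

Call:
move_arm:
  series:
    - [1,-1.8,0.65,0,0,0,-0.1]
    - [1,-3.6,1.5,0,0,0,-0.2]
    - [1,-5.2,2.5,0,0,0,-0.3]
    - [1,-6.75,3.7,0,0,0,-0.4]
    - [1,-8.2,5,0,0,0,-0.5]
    - [1,-9.45,6.45,0,0,0,-0.6]
    - [1,-10.6,8,0,0,0,-0.7]
    - [1,-11.5,9.7,0,0,0,-0.8]

```text
time_s: 4.58
position: [464.0, -266.4, 393.6]
eef_rot: [[0.109, 0.994, -0.011], [0.994, -0.109, 0.002], [0.001, -0.011, -1.0]]
ft_force: [-12.0, 1.0, 6.9]
width: 12.9
finger_force: 15.0
```

Call:
move_arm:
  series:
    - [1,-1.4,0.5,0,0,0,-0.08]
    - [1,-2.7,1.1,0,0,0,-0.15]
    - [1,-3.6,1.5,0,0,0,-0.2]
    - [1,-3.6,1.5,0,0,0,-0.2]
    - [1,-3.6,1.5,0,0,0,-0.2]
    - [1,-3.6,1.5,0,0,0,-0.2]

```text
time_s: 5.08
position: [475.2, -305.4, 393.6]
eef_rot: [[-0.085, 0.996, -0.009], [0.996, 0.085, -0.003], [-0.002, -0.009, -1.0]]
ft_force: [-12.1, -5.9, 4.0]
width: 13.0
finger_force: 15.0
```

```bash
python3 - <<'E'
from h import *
s=get_state();print(s["time_s"],np.round(s["position"],1),np.round(s["eef_rot"],3).tolist(),np.round(s["joints"],2))
# circle: fit hinge from 4 bar positions, R=193.6
from scipy.optimize import least_squares
P=np.array([[555.5,-65.8],[497.7,-118.3],[464,-266.4],s["position"][:2]])
f=least_squares(lambda h:np.linalg.norm(P-h,axis=1)-193.6,[659,-230]);print(f.x,f.fun)
h=f.x;v=[wrap(np.arctan2(*(p-h)[::-1])-np.arctan2(185,-57)) for p in P];print("door yaws",v)
E
```

```text
5.0833 [ 475.2 -305.4  393.6] [[-0.085, 0.996, -0.009], [0.996, 0.085, -0.003], [-0.002, -0.009, -1.0]] [-0.77  0.46  1.6  -0.01  1.09 -0.85]
[ 654.4435503  -232.12006104] [-0.07431992  0.10995549 -0.09583967  0.04682854]
door yaws [np.float64(0.23778120692938298), np.float64(0.6438529727989124), np.float64(1.4500110466882337), np.float64(1.6598446473274153)]
```

Call:
move_arm:
  series:
    - [0.5,0,0,0,0,0,0]
    - [0.3,0,0,0,0,0,0]
    - [0.3,0,0,0,0,0,0]
    - [0.2,0,0,-1,0,0,0]
    - [0.1,0,0,-4,0,0,0]
    - [0.1,0,0,-8,0,0,0]
    - [0.1,3,-0.5,-11,0,0,0]
    - [0.1,7,-1,-12,0,0,0]

```text
time_s: 5.75
position: [463.7, -237.6, 519.2]
eef_rot: [[-0.081, 0.997, 0.01], [0.997, 0.081, -0.008], [-0.009, 0.009, -1.0]]
ft_force: [1.3, -0.3, 0.3]
width: 58.2
finger_force: 0.0
```

```bash
python3 - <<'E'
from h import *
s=get_state();print(s["time_s"],np.round(s["position"],1),np.round(s["ft_force"],1))
for n in ["wrist","scene","side"]:
    c=camera(n);np.savez(n+"2.npz",**c);cv2.imwrite(f"pics/{n}2.png",c["img"])
b=np.vstack([np.hstack([cv2.imread(f"pics/{n}2.png") for n in ("wrist","scene")])]);cv2.imwrite("pics/two2.png",cv2.resize(b,(800,300),interpolation=cv2.INTER_AREA))
W=dict(np.load("wrist2.npz"));d=Door((654.4,-232.1),0.238)
q=1.42
for p in [(-57,185,262),(-15,208,274),(15,208,274),(-15,-12,274),(15,-12,274),(53,127,115),(53,127,155)]: print(p,np.round(proj(W,d.pt(p,q))),d.pt(p,q).round())
print(delta([572,261,450],0.085))
E
```

```text
5.75 [ 463.7 -237.6  519.2] [ 1.3 -0.3  0.3]
(-57, 185, 262) [259. 260.] [ 475. -305.  262.]
(-15, 208, 274) [233. 226.] [ 448. -265.  274.]
(15, 208, 274) [232. 194.] [ 446. -235.  274.]
(-15, -12, 274) [476. 224.] [ 668. -246.  274.]
(15, -12, 274) [483. 192.] [ 665. -216.  274.]
(53, 127, 115) [297. 135.] [ 523. -190.  115.]
(53, 127, 155) [303. 138.] [ 523. -190.  155.]
(array([48.28, 15.25,  6.53]), array([0.003, 0.003, 0.002]))
```

View pics/wrist2.png

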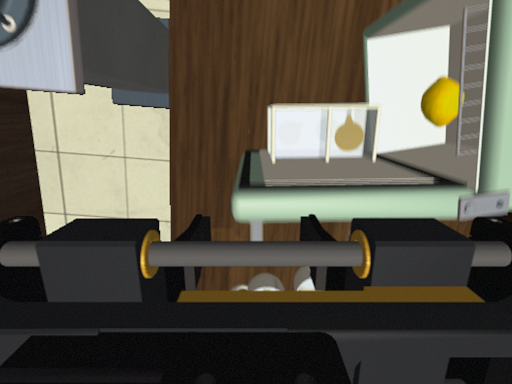

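The wrist view shows the door wide open. The free bay's rim runs from (271,105) to (328,105), with the cream pot in the bay to its right at (349,133).

```bash
python3 - <<'E'
from h import *
W=dict(np.load("wrist2.npz"));d=Door((654.4,-232.1),0.238);q=1.42
for p in [(87.5,161.5,155),(87.5,92.5,155),(87.5,127,155),(50,161.5,155),(50,92.5,155)]: print(p,np.round(proj(W,d.pt(p,q)),1))
g=W["img"].astype(int).sum(2)//3
for y in (115,125,135): print(y,"L",list(zip(range(262,282),g[y,262:282])),"D",list(zip(range(320,336),g[y,320:336])))
for x in (285,300,315): print(x,list(zip(range(96,114),g[96:114,x])))
# door top outline: pale green front/back edges
for x in (260,320,400): print(x,g[176:226:2,x])
E
```

```text
(87.5, 161.5, 155) [275.6 109.2]
(87.5, 92.5, 155) [331.9 108.8]
(87.5, 127, 155) [303.8 109. ]
(50, 161.5, 155) [275.2 140.1]
(50, 92.5, 155) [329.7 139.8]
115 L [(262, np.int64(51)), (263, np.int64(54)), (264, np.int64(57)), (265, np.int64(58)), (266, np.int64(71)), (267, np.int64(137)), (268, np.int64(217)), (269, np.int64(232)), (270, np.int64(222)), (271, np.int64(194)), (272, np.int64(209)), (273, np.int64(235)), (274, np.int64(233)), (275, np.int64(228)), (276, np.int64(237)), (277, np.int64(241)), (278, np.int64(241)), (279, np.int64(241)), (280, np.int64(240)), (281, np.int64(240))] D [(320, np.int64(235)), (321, np.int64(222)), (322, np.int64(217)), (323, np.int64(216)), (324, np.int64(217)), (325, np.int64(217)), (326, np.int64(219)), (327, np.int64(182)), (328, np.int64(184)), (329, np.int64(231)), (330, np.int64(236)), (331, np.int64(224)), (332, np.int64(229)), (333, np.int64(240)), (334, np.int64(239)), (335, np.int64(239))]
125 L [(262, np.int64(53)), (263, np.int64(57)), (264, np.int64(60)), (265, np.int64(61)), (266, np.int64(68)), (267, np.int64(138)), (268, np.int
[... 2238 characters left out ...]
np.int64(55)), (97, np.int64(58)), (98, np.int64(56)), (99, np.int64(55)), (100, np.int64(56)), (101, np.int64(53)), (102, np.int64(50)), (103, np.int64(115)), (104, np.int64(164)), (105, np.int64(181)), (106, np.int64(198)), (107, np.int64(224)), (108, np.int64(231)), (109, np.int64(231)), (110, np.int64(234)), (111, np.int64(238)), (112, np.int64(240)), (113, np.int64(239))]
260 [ 81  81  85  70  52  32  55  84 112 139 160 182 201 210 214 211 206 202
 197 188 179 166 157 150 151]
320 [113 116 131 125 119  36  69  99 127 154 175 193 203 209 209 208 204 200
 194 187 178 155 123  76  28]
400 [114 151 125 108  76  52  87 120 149 170 183 192 195 198 199 199 197 195
 190 183 170  69  21  19  18]
```

Call:
move_arm:
  series:
    - [0.1,4,1.2,0,0,0,0]
    - [0.1,8,2.5,0,0,0,0]
    - [0.1,12,3.8,0,0,0,0]
    - [0.1,16,5,0,0,0,0]
    - [0.1,20,6.3,0,0,0,0]
    - [0.1,24,7.6,0,0,0,0]
    - [0.1,28,8.8,0,0,0,0]
    - [0.1,32,10,0,0,0,0]

```text
time_s: 6.57
position: [535.5, 91.5, 513.1]
eef_rot: [[-0.084, 0.996, -0.0], [0.996, 0.084, -0.0], [-0.0, -0.0, -1.0]]
ft_force: [0.3, -0.9, 0.3]
width: 78.6
finger_force: 0.0
```

Call:
move_arm:
  series:
    - [0.1,4,1.3,0,0,0,0]
    - [0.1,7,2.3,2,0,0,0]
    - [0.1,9,3,4,0,0,0]
    - [0.1,10,3.5,5.5,0,0,0]
    - [0.1,10,3.5,5.5,0,0,0]
    - [0.1,10,3.5,5.5,0,0,0]

```text
time_s: 7.07
position: [561.6, 192.5, 457.1]
eef_rot: [[-0.085, 0.996, -0.003], [0.996, 0.085, -0.001], [-0.001, -0.003, -1.0]]
ft_force: [0.6, -0.2, 0.4]
width: 78.3
finger_force: 0.0
```

```bash
python3 - <<'E'
from h import *
s=get_state();print(s["time_s"],np.round(s["position"],1),np.round(s["eef_rot"],3).tolist(),s["width"])
c=camera("wrist");np.savez("wrist3.npz",**c);cv2.imwrite("pics/wrist3.png",c["img"])
m=cv2.inRange(cv2.cvtColor(c["img"],cv2.COLOR_BGR2HSV),(100,120,60),(125,255,255))
N,L,st,ce=cv2.connectedComponentsWithStats(m)
for i in range(1,N):
    if st[i,4]>30: print(st[i].tolist(),ce[i].round(1),plane(c,*ce[i],125).round(1))
print("pred",proj(c,(572,261,130)),proj(c,(572,261,0)))
E
```

```text
7.0667 [561.6 192.5 457.1] [[-0.085, 0.996, -0.003], [0.996, 0.085, -0.001], [-0.001, -0.003, -1.0]] 78.31326079485984
[243, 107, 34, 34, 893] [259.2 123.7] [559.8 255.7 125. ]
pred (np.float64(270.6466405858454), np.float64(119.96188756654166)) (np.float64(266.2528809768036), np.float64(118.53796997287093))
```

View pics/wrist3.png

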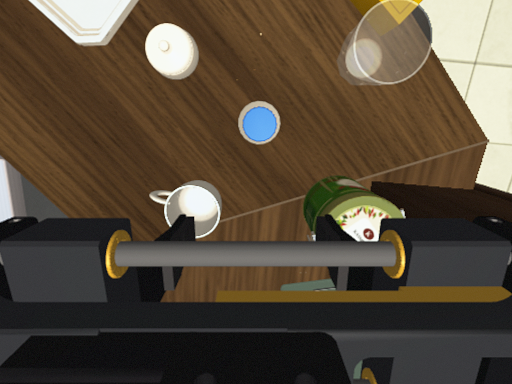

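The wrist view shows the cap at (259,124), 34 px across, with the cup at (193,210) below-left and the bowl at (172,50). The gripper is clear of all of them.

```bash
python3 - <<'E'
from h import *
S=dict(np.load("scene0.npz"));D=dict(np.load("side0.npz"));W=dict(np.load("wrist3.npz"))
print("S",plane(S,186.3,188.5,120).round(1),"D",plane(D,171.6,212.1,120).round(1),"W",plane(W,259.2,123.7,130).round(1))
for n in ("scene","side"):
    c=camera(n);np.savez(n+"3.npz",**c)
    for nm,P in [("cap wrist",(560,256,120)),("cap tri",(572,261,120))]: print(n,nm,np.round(proj(c,P),1))
    m=cv2.inRange(cv2.cvtColor(c["img"],cv2.COLOR_BGR2HSV),(100,120,60),(125,255,255));N,L,st,ce=cv2.connectedComponentsWithStats(m)
    print([(st[i].tolist(),ce[i].round(1)) for i in range(1,N) if st[i,4]>40 and st[i,4]<200])
s=get_state();print(np.round(s["position"],1),np.array(W["R"]).round(3).tolist(),ray(W,0,0)[0])
m=cv2.inRange(cv2.cvtColor(W["img"],cv2.COLOR_BGR2HSV),(100,120,60),(125,255,255))
N,L,st,ce=cv2.connectedComponentsWithStats(m);print([(st[i].tolist()) for i in range(1,N) if st[i,4]>300])
E
```

```text
S [564.3 257.3 120. ] D [558.2 258.4 120. ] W [559.8 255.9 130. ]
scene cap wrist [186.1 189.3]
scene cap tri [186.2 187. ]
[([181, 185, 11, 10, 69], array([186.3, 188.1]))]
side cap wrist [172.6 211.8]
side cap tri [171.5 210. ]
[([454, 204, 21, 9, 107], array([466.5, 208.5])), ([166, 208, 12, 10, 101], array([171.6, 212.1])), ([0, 305, 18, 19, 182], array([  5.6, 313.7]))]
[561.7 191.4 459.7] [[0.996, 0.085, -0.003], [0.083, -0.961, 0.263], [0.02, -0.262, -0.965]] [555.20332344 264.71059827 438.00995603]
[[243, 107, 34, 34, 893]]
```

Call:
move_arm:
  series:
    - [0.1,3.5,0.2,1,0,0,0]
    - [0.1,6.5,0.4,4,0,0,0]
    - [0.1,6.5,0.4,8,0,0,0]
    - [0.1,6.5,0.4,12,0,0,0]
    - [0.1,6.5,0.4,15,0,0,0]
    - [0.1,6.5,0.4,16.5,0,0,0]
    - [0.1,6.5,0.4,17.4,0,0,0]
    - [0.1,6.5,0.4,17.4,0,0,0]

```text
time_s: 7.88
position: [559.8, 256.5, 283.6]
eef_rot: [[-0.082, 0.997, -0.002], [0.997, 0.082, -0.001], [-0.0, -0.002, -1.0]]
ft_force: [-1.2, -0.0, -0.3]
width: 78.3
finger_force: 0.0
```

Call:
move_arm:
  series:
    - [0.1,0,0,0,0,0,0]
    - [0.1,0,0,0,0,0,0]

```text
time_s: 8.05
position: [560.7, 257.3, 286.7]
eef_rot: [[-0.083, 0.997, 0.004], [0.997, 0.083, 0.001], [0.001, 0.004, -1.0]]
ft_force: [0.2, 0.2, 1.1]
width: 78.4
finger_force: 0.0
```

Call:
move_arm:
  series:
    - [0.25,0,0,0,0,0,0]
    - [0.4,0,0,0.1,0,0,0]
    - [0.5,0,0,0.1,0,0,0]
    - [0.6,0,0,0.1,0,0,0]
    - [0.7,0,0,0.1,0,0,0]
    - [0.8,0,0,0.1,0,0,0]
    - [0.8,0,0,0.1,0,0,0]
    - [0.8,0,0,0.1,0,0,0]
  grip_force: 20

```text
time_s: 8.72
position: [559.7, 257.6, 283.5]
eef_rot: [[-0.084, 0.996, 0.0], [0.996, 0.084, 0.0], [0.0, 0.0, -1.0]]
ft_force: [-0.5, 0.2, -0.0]
width: 37.4
finger_force: 20.0
```

Call:
move_arm:
  series:
    - [0.8,0,0,-2,0,0,0]
    - [0.8,0,0,-5,0,0,0]
    - [0.8,0,0,-8.5,0,0,0]
    - [0.8,-1,-0.3,-12,0,0,0]
    - [0.8,-3,-0.8,-15,0,0,0]
    - [0.8,-6,-1.3,-17.5,0,0,0]
    - [0.8,-9.5,-2,-18.7,0,0,0]
    - [0.8,-13,-2.6,-18.7,0,0,0]

```text
time_s: 9.38
position: [544.6, 125.2, 473.9]
eef_rot: [[-0.086, 0.996, 0.007], [0.996, 0.086, 0.0], [-0.0, 0.007, -1.0]]
ft_force: [1.3, -0.8, -2.6]
width: 37.2
finger_force: 20.0
```

Call:
move_arm:
  series:
    - [0.8,-3.5,-0.6,0,0,0,0]
    - [0.8,-7,-1.2,0,0,0,0]
    - [0.8,-10.5,-1.8,0,0,0,0]
    - [0.8,-14,-2.4,0,0,0,0]
    - [0.8,-17.5,-3,0,0,0,0]
    - [0.8,-21,-3.6,0,0,0,0]
    - [0.8,-24,-4.2,0,0,0,0]
    - [0.8,-26,-4.6,0,0,0,0]

```text
time_s: 10.05
position: [519.9, -139.9, 469.8]
eef_rot: [[-0.082, 0.997, -0.001], [0.997, 0.082, -0.001], [-0.001, -0.001, -1.0]]
ft_force: [-0.2, 0.5, -2.8]
width: 37.6
finger_force: 20.0
```

Call:
move_arm:
  series:
    - [0.8,-2,-0.2,0,0,0,0]
    - [0.8,-3.5,-0.3,0,0,0,0]
    - [0.8,-4.3,-0.4,0,0,0,0]
    - [0.8,-4.7,-0.4,0,0,0,0]
    - [0.8,-4.7,-0.4,0,0,0,0]
    - [0.8,-4.7,-0.4,0,0,0,0]
    - [0.8,-4.7,-0.4,0,0,0,0]

```text
time_s: 10.63
position: [520.6, -183.2, 470.4]
eef_rot: [[-0.085, 0.996, -0.0], [0.996, 0.085, 0.001], [0.001, -0.0, -1.0]]
ft_force: [0.1, -0.3, -2.4]
width: 37.7
finger_force: 20.0
```

```bash
python3 - <<'E'
from h import *
W=dict(np.load("wrist2.npz"))
f=plane(W,301.6,104.2,155);xa=np.array([-.089,.996,0]);print("front wall",f,"bay",f-34.5*xa)
s=get_state();print(s["time_s"],np.round(s["position"],1),np.round(s["eef_rot"],3).tolist(),s["width"],np.round(s["ft_force"],1))
for n in ["wrist","scene","side"]:
    c=camera(n);np.savez(n+"4.npz",**c);cv2.imwrite(f"pics/{n}4.png",c["img"])
B=f-34.5*xa;c=dict(np.load("wrist4.npz"));ya=np.array([-.996,-.089,0])
for a,b in [(34.5,34.5),(34.5,-34.5),(-30,34.5),(-30,-34.5)]: print((a,b),np.round(proj(c,B+a*xa+b*ya),1))
E
```

```text
front wall [ 516.88883609 -150.64145421  155.        ] bay [ 519.95933609 -185.00345421  155.        ]
10.6333 [ 520.6 -183.2  470.4] [[-0.085, 0.996, -0.0], [0.996, 0.085, 0.001], [0.001, -0.0, -1.0]] 37.668252450051874 [ 0.1 -0.3 -2.4]
(34.5, 34.5) [222.9 153.3]
(34.5, -34.5) [285.7 153.1]
(-30, 34.5) [224.8 208.8]
(-30, -34.5) [284.3 208.6]
```

View pics/wrist4.png

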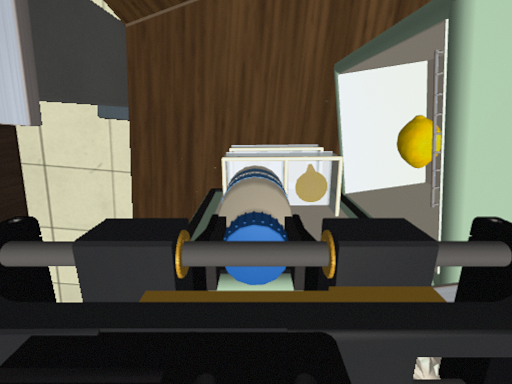

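The hover view shows the bay's front rim at v≈157, from its left corner at (224,157) to the divider at (285,157). The bottle hangs upright just behind it, and the cream pot is at (312,185).

```bash
python3 - <<'E'
from h import *
c=dict(np.load("wrist4.npz"));g=c["img"].astype(int).sum(2)//3
for x in (234,275,320): print(x,list(zip(range(142,168),g[142:168,x].tolist())))
for y in (165,175,185): print(y,"L",list(zip(range(216,234),g[y,216:234].tolist())),"D",list(zip(range(278,296),g[y,278:296].tolist())))
E
```

```text
234 [(142, 56), (143, 54), (144, 54), (145, 196), (146, 176), (147, 134), (148, 209), (149, 239), (150, 227), (151, 209), (152, 225), (153, 183), (154, 157), (155, 162), (156, 141), (157, 188), (158, 228), (159, 236), (160, 223), (161, 233), (162, 238), (163, 236), (164, 236), (165, 236), (166, 236), (167, 236)]
275 [(142, 56), (143, 50), (144, 94), (145, 181), (146, 166), (147, 160), (148, 222), (149, 235), (150, 214), (151, 218), (152, 215), (153, 175), (154, 159), (155, 161), (156, 138), (157, 202), (158, 237), (159, 234), (160, 211), (161, 233), (162, 240), (163, 239), (164, 239), (165, 238), (166, 239), (167, 239)]
320 [(142, 43), (143, 42), (144, 41), (145, 41), (146, 42), (147, 190), (148, 238), (149, 232), (150, 184), (151, 195), (152, 187), (153, 158), (154, 152), (155, 153), (156, 166), (157, 217), (158, 238), (159, 232), (160, 194), (161, 231), (162, 240), (163, 239), (164, 239), (165, 240), (166, 239), (167, 240)]
165 L [(216, 49), (217, 45), (218, 45), (219, 44), (220, 36), (221, 111), (222, 206), (223, 239), (224, 236), (225, 186), (226, 161), (227, 193), (228, 209), (2
[... 442 characters left out ...]
0), (230, 237), (231, 241), (232, 242), (233, 228)] D [(278, 244), (279, 240), (280, 241), (281, 229), (282, 215), (283, 185), (284, 189), (285, 231), (286, 234), (287, 216), (288, 223), (289, 233), (290, 233), (291, 232), (292, 233), (293, 232), (294, 233), (295, 232)]
185 L [(216, 48), (217, 47), (218, 47), (219, 46), (220, 50), (221, 47), (222, 138), (223, 217), (224, 238), (225, 231), (226, 175), (227, 144), (228, 143), (229, 99), (230, 63), (231, 70), (232, 103), (233, 122)] D [(278, 137), (279, 99), (280, 67), (281, 76), (282, 143), (283, 169), (284, 200), (285, 234), (286, 235), (287, 215), (288, 227), (289, 240), (290, 239), (291, 239), (292, 239), (293, 240), (294, 237), (295, 193)]
```

Call:
move_arm:
  series:
    - [0.8,-0.5,0,0,0,0,0]
    - [0.8,-0.6,0,0.5,0,0,0]
    - [0.8,-0.6,0,1.5,0,0,0]
    - [0.8,-0.6,0,2.5,0,0,0]
    - [0.8,-0.6,0,2.8,0,0,0]
    - [0.8,-0.6,0,2.8,0,0,0]
    - [0.8,-0.6,0,2.8,0,0,0]

```text
time_s: 11.37
position: [521.1, -190.3, 441.9]
eef_rot: [[-0.084, 0.996, -0.001], [0.996, 0.084, 0.001], [0.001, -0.001, -1.0]]
ft_force: [-0.3, 0.0, -3.4]
width: 37.2
finger_force: 20.0
```

```bash
python3 - <<'E'
from h import *
s=get_state();print(s["time_s"],np.round(s["position"],1),np.round(s["ft_force"],1))
for n in ["wrist","scene","side"]:
    c=camera(n);np.savez(n+"5.npz",**c);cv2.imwrite(f"pics/{n}5.png",c["img"])
S=cv2.imread("pics/scene5.png");D=cv2.imread("pics/side5.png");W=cv2.imread("pics/wrist5.png")
c=dict(np.load("scene5.npz"));u,v=map(int,proj(c,(521,-190,150)));d=dict(np.load("side5.npz"));a,b=map(int,proj(d,(521,-190,150)))
print(u,v,a,b)
cr=lambda I,u,v,w,h:cv2.resize(I[max(0,v-h):v+h,max(0,u-w):u+w],(400,400),interpolation=cv2.INTER_CUBIC)
cv2.imwrite("pics/c5.png",np.hstack([cr(S,u,v,60,60),cr(W,256,190,75,75)]))
E
```

```text
11.3667 [ 521.1 -190.3  441.9] [-0.3  0.  -3.4]
320 215 339 210
```

View pics/c5.png

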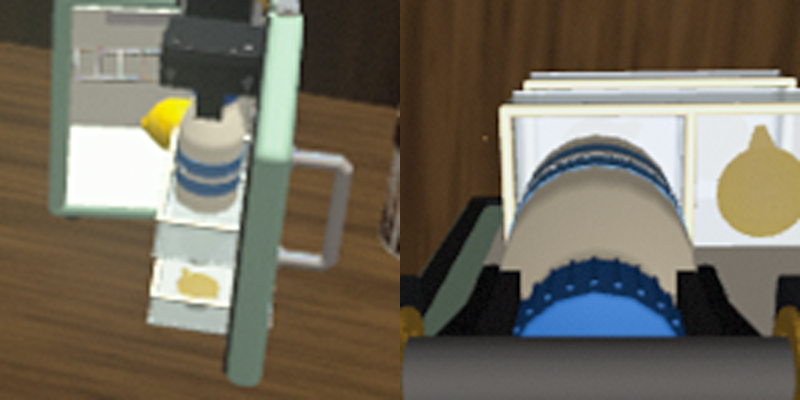

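The crops show the bottle centred left-to-right over the bay, with the bottle centre and the bay centre both at about 598 in the right crop. It has a small gap to the front wall and also clears the door.

Call:
move_arm:
  series:
    - [0.8,0.15,0,0.6,0,0,0]
    - [0.8,0.15,0,1.3,0,0,0]
    - [0.8,0.15,0,2,0,0,0]
    - [0.8,0.15,0,2.7,0,0,0]
    - [0.8,0.15,0,3.3,0,0,0]
    - [0.8,0.15,0,3.7,0,0,0]
    - [0.8,0.15,0,3.9,0,0,0]
    - [0.8,0.15,0,3.9,0,0,0]

```text
time_s: 12.18
position: [520.9, -188.8, 402.8]
eef_rot: [[-0.084, 0.996, -0.001], [0.996, 0.084, 0.001], [0.001, -0.001, -1.0]]
ft_force: [0.7, -0.1, -2.9]
width: 37.4
finger_force: 20.0
```

Call:
move_arm:
  series:
    - [0.8,0,0,0.1,0,0,0]
    - [0.8,0,0,0.2,0,0,0]
    - [0.8,0,0,0.3,0,0,0]
    - [0.8,0,0,0.4,0,0,0]
    - [0.8,0,0,0.4,0,0,0]
    - [0.8,0,0,0.4,0,0,0]

```text
time_s: 12.68
position: [520.9, -188.8, 399.6]
eef_rot: [[-0.084, 0.996, 0.0], [0.996, 0.084, -0.0], [-0.0, 0.0, -1.0]]
ft_force: [-0.5, -0.8, -2.5]
width: 37.2
finger_force: 20.0
```

Call:
move_arm:
  series:
    - [0.8,0,0,0.1,0,0,0]
    - [0.8,0,0,0.2,0,0,0]
    - [0.8,0,0,0.2,0,0,0]
    - [0.8,0,0,0.2,0,0,0]

```text
time_s: 13.02
position: [521.1, -188.9, 398.5]
eef_rot: [[-0.084, 0.996, 0.001], [0.996, 0.084, -0.001], [-0.001, 0.001, -1.0]]
ft_force: [-0.5, 0.7, 3.8]
width: 37.4
finger_force: 20.0
```

Call:
move_arm:
  series:
    - [0.55,0,0,0,0,0,0]
    - [0.45,0,0,0,0,0,0]
    - [0.35,0,0,0,0,0,0]
    - [0.3,0,0,0,0,0,0]
    - [0.3,0,0,0,0,0,0]
    - [0.3,0,0,-1,0,0,0]
    - [0.3,0,0,-2.5,0,0,0]
    - [0.3,0,0,-4.5,0,0,0]

```text
time_s: 13.68
position: [520.7, -188.6, 442.3]
eef_rot: [[-0.084, 0.996, -0.003], [0.996, 0.084, 0.002], [0.002, -0.003, -1.0]]
ft_force: [-0.7, -0.6, 0.7]
width: 60.5
finger_force: 0.0
```

Call:
move_arm:
  series:
    - [0.3,0,0,-3,0,0,0]
    - [0.3,0,0,-6,0,0,0]
    - [0.3,-2,0,-8,0,0,0]
    - [0.3,-5,0,-8,0,0,0]
    - [0.3,-7,0,-8,0,0,0]
    - [0.3,-7,0,-8,0,0,0]

```text
time_s: 14.18
position: [527.0, -261.9, 523.8]
eef_rot: [[-0.081, 0.997, 0.002], [0.997, 0.081, -0.004], [-0.004, 0.002, -1.0]]
ft_force: [0.6, -0.2, 0.0]
width: 61.0
finger_force: 0.0
```

```bash
python3 - <<'E'
from h import *
s=get_state();print(s["time_s"],np.round(s["position"],1),np.round(s["eef_rot"],3).tolist(),np.round(s["ft_force"],1))
for n in ["wrist","scene","side"]:
    c=camera(n);np.savez(n+"6.npz",**c);cv2.imwrite(f"pics/{n}6.png",c["img"])
S=cv2.imread("pics/scene6.png");W=cv2.imread("pics/wrist6.png")
cr=lambda I,u,v,w,h:cv2.resize(I[max(0,v-h):v+h,max(0,u-w):u+w],(400,400),interpolation=cv2.INTER_CUBIC)
cv2.imwrite("pics/c6.png",np.hstack([cr(S,320,215,60,60),cr(W,290,150,150,150)]))
d=Door((654.4,-232.1),0.238);w=dict(np.load("wrist6.npz"))
print("cap pred",proj(w,d.pt((53,127,245),1.42)),d.pt((-57,185,250),1.42),proj(w,d.pt((-57,185,262),1.42)))
E
```

```text
14.1833 [ 527.  -261.9  523.8] [[-0.081, 0.997, 0.002], [0.997, 0.081, -0.004], [-0.004, 0.002, -1.0]] [ 0.6 -0.2  0. ]
cap pred (np.float64(256.6376469295626), np.float64(115.06573484244768)) [ 475.06728076 -304.99565015  250.        ] (np.float64(197.7694879899977), np.float64(232.44211671473653))
```

View pics/c6.png

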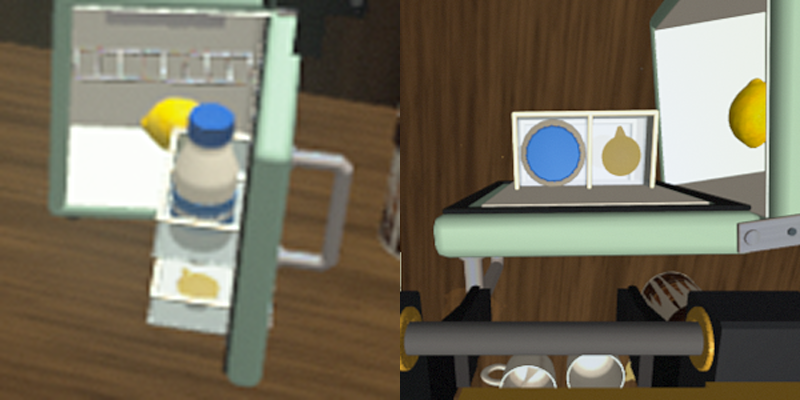

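The bottle stands upright in the free bay, with its cap centred at (554,152) in the right crop, and the cream pot is still flat in its own bay at (621,155). The handle stem is visible at (470,270). Next I'll re-grip the handle and swing the door shut.

Call:
move_arm:
  series:
    - [0.3,-2,-3,0,0,0,0]
    - [0.3,-3.9,-5.7,0,0,0,0]
    - [0.3,-3.9,-5.7,0,0,0,0]
    - [0.3,-3.9,-5.7,3,0,0,0]
    - [0.3,-3.9,-5.7,6.5,0,0,0]
    - [0.3,-3.9,-5.7,10,0,0,0]
    - [0.3,-3.9,-5.7,12.3,0,0,0]
    - [0.3,-3.9,-5.7,12.8,0,0,0]

```text
time_s: 15.0
position: [472.4, -299.8, 390.4]
eef_rot: [[-0.085, 0.996, -0.007], [0.996, 0.085, 0.007], [0.008, -0.006, -1.0]]
ft_force: [0.6, 0.2, -0.5]
width: 60.5
finger_force: 0.0
```

Call:
move_arm:
  series:
    - [0.4,0,0,0,0,0,0]
    - [0.5,0,0,0,0,0,0]
    - [0.6,0,0,0,0,0,0]

```text
time_s: 15.25
position: [474.1, -302.3, 396.6]
eef_rot: [[-0.084, 0.996, 0.003], [0.996, 0.084, -0.003], [-0.003, 0.003, -1.0]]
ft_force: [0.8, -0.5, -0.0]
width: 48.1
finger_force: 0.0
```

Call:
move_arm:
  series:
    - [0.75,-0.25,-0.05,0.1,0,0,0]
    - [0.9,-0.25,-0.05,0.1,0,0,0]
    - [1,-0.25,-0.05,0.1,0,0,0]
    - [1,-0.25,-0.05,0.1,0,0,0]
    - [1,-0.25,-0.05,0.1,0,0,0]
    - [1,-0.25,-0.05,0.1,0,0,0]
    - [1,-0.25,-0.05,0.1,0,0,0]
    - [1,-0.25,-0.05,0.1,0,0,0]
  grip_force: 15

```text
time_s: 15.92
position: [473.2, -304.7, 393.8]
eef_rot: [[-0.084, 0.996, 0.001], [0.996, 0.084, -0.0], [-0.0, 0.001, -1.0]]
ft_force: [-0.4, 1.3, 1.4]
width: 12.9
finger_force: 15.0
```

```bash
python3 - <<'E'
from h import *
s=get_state();p=np.array(s["position"][:2]);R=np.array(s["eef_rot"]);print(s["time_s"],p,s["width"],s["finger_force"],np.round(s["ft_force"],1))
h=np.array([654.4,-232.1]);b=p-h;b*=193.6/np.linalg.norm(b)
dy=wrap(np.arctan2(b[1],b[0])-np.arctan2(185,-57));print("door yaw",dy,"tool yaw",np.arctan2(R[1,0],R[0,0]),"q",dy-.238)
for q in (.2,.4,.6,.8):
    c,n=np.cos(-q),np.sin(-q);nb=np.array([[c,-n],[n,c]])@b-b
    print(q,(R[:2,:2].T@nb/10).round(2))
E
```

```text
15.9167 [ 473.19917912 -304.70265093] 12.913579300163015 14.999057221866678 [-0.4  1.3  1.4]
door yaw 1.6530057956842175 tool yaw 1.6547987490689944 q 1.4150057956842175
0.2 [ 3.79 -0.76]
0.4 [ 7.66 -0.75]
0.6 [11.44  0.03]
0.8 [15.    1.55]
```

Call:
move_arm:
  series:
    - [1,0.6,-0.2,0,0,0,0.03]
    - [1,1.4,-0.4,0,0,0,0.075]
    - [1,2.35,-0.55,0,0,0,0.125]
    - [1,3.3,-0.7,0,0,0,0.175]
    - [1,4.3,-0.8,0,0,0,0.225]
    - [1,5.5,-0.85,0,0,0,0.29]
    - [1,6.6,-0.83,0,0,0,0.345]
    - [1,7.66,-0.75,0,0,0,0.4]

```text
time_s: 16.58
position: [459.2, -228.8, 393.8]
eef_rot: [[0.313, 0.95, 0.001], [0.95, -0.313, -0.001], [-0.001, 0.001, -1.0]]
ft_force: [0.4, -1.1, -0.4]
width: 12.6
finger_force: 15.0
```

Call:
move_arm:
  series:
    - [1,0.93,-0.26,0,0,0,0.05]
    - [1,1.88,-0.48,0,0,0,0.1]
    - [1,2.83,-0.64,0,0,0,0.15]
    - [1,3.79,-0.76,0,0,0,0.2]
    - [1,4.75,-0.83,0,0,0,0.25]
    - [1,5.7,-0.86,0,0,0,0.3]
    - [1,6.7,-0.83,0,0,0,0.35]
    - [1,7.66,-0.75,0,0,0,0.4]

```text
time_s: 17.25
position: [476.0, -153.7, 393.8]
eef_rot: [[0.658, 0.753, 0.0], [0.753, -0.658, -0.001], [-0.001, 0.001, -1.0]]
ft_force: [0.4, -0.7, 0.6]
width: 12.5
finger_force: 15.0
```

```bash
cat > q.py <<'E'
from h import *
s=get_state();p=np.array(s["position"][:2]);R=np.array(s["eef_rot"])
h=np.array([654.4,-232.1]);b=p-h
dy=wrap(np.arctan2(b[1],b[0])-np.arctan2(185,-57));print(s["time_s"],"q",dy-.238,"r",np.linalg.norm(b),"tool yaw-.238",np.arctan2(R[1,0],R[0,0])-.238,np.round(s["ft_force"],1),s["width"],np.round(s["position"],1))
E
python3 - <<'E'
import q
E
```

```text
17.25 q 0.6199554548575361 r 194.87672062627433 tool yaw-.238 0.6145693727204786 [ 0.4 -0.7  0.6] 12.485316280702591 [ 476.  -153.7  393.8]
```

Call:
move_arm:
  series:
    - [1,0.93,-0.26,0,0,0,0.05]
    - [1,1.88,-0.48,0,0,0,0.1]
    - [1,2.83,-0.64,0,0,0,0.15]
    - [1,3.79,-0.76,0,0,0,0.2]
    - [1,4.75,-0.83,0,0,0,0.25]
    - [1,5.7,-0.86,0,0,0,0.3]
    - [1,6.7,-0.83,0,0,0,0.35]
    - [1,7.66,-0.75,0,0,0,0.4]

```text
time_s: 17.92
position: [520.7, -91.0, 393.8]
eef_rot: [[0.899, 0.437, 0.0], [0.437, -0.899, -0.001], [-0.0, 0.001, -1.0]]
ft_force: [0.0, -1.0, 1.0]
width: 12.7
finger_force: 15.0
```

Call:
move_arm:
  series:
    - [1,0.56,-0.16,0,0,0,0.03]
    - [1,1.1,-0.3,0,0,0,0.06]
    - [1,1.7,-0.43,0,0,0,0.09]
    - [1,2.25,-0.55,0,0,0,0.12]
    - [1,2.83,-0.64,0,0,0,0.15]
    - [1,3.4,-0.72,0,0,0,0.18]
    - [1,3.6,-0.74,0,0,0,0.19]
    - [1,3.6,-0.74,0,0,0,0.19]

```text
time_s: 18.58
position: [550.0, -68.7, 393.8]
eef_rot: [[0.965, 0.262, 0.001], [0.262, -0.965, -0.0], [0.001, 0.001, -1.0]]
ft_force: [1.6, -0.7, 2.5]
width: 12.2
finger_force: 15.0
```

```bash
python3 q.py
```

```text
18.5833 q 0.03177358357237692 r 193.94326822978658 tool yaw-.238 0.02732077197094135 [ 1.6 -0.7  2.5] 12.183603318997163 [550.  -68.7 393.8]
```

Call:
move_arm:
  series:
    - [1,0.2,-0.05,0,0,0,0.01]
    - [1,0.4,-0.1,0,0,0,0.02]
    - [1,0.6,-0.15,0,0,0,0.02]
    - [1,0.75,-0.15,0,0,0,0.02]
    - [1,0.85,-0.15,0,0,0,0.02]
    - [1,0.85,-0.15,0,0,0,0.02]

```text
time_s: 19.08
position: [556.6, -65.2, 393.8]
eef_rot: [[0.97, 0.243, -0.003], [0.243, -0.97, -0.0], [-0.003, -0.0, -1.0]]
ft_force: [-4.8, -1.9, 5.9]
width: 12.7
finger_force: 15.0
```

Call:
move_arm:
  series:
    - [1,0.15,0,0,0,0,0]
    - [1,0.3,0,0,0,0,0]
    - [1,0.3,0,0,0,0,0]
    - [1,0.3,0,0,0,0,0]

```text
time_s: 19.42
position: [557.8, -64.9, 393.7]
eef_rot: [[0.97, 0.243, -0.009], [0.243, -0.97, -0.002], [-0.01, -0.001, -1.0]]
ft_force: [-8.6, -5.0, 9.8]
width: 12.3
finger_force: 15.0
```

Call:
move_arm:
  series:
    - [0.7,0,0,0,0,0,0]
    - [0.5,0,0,0,0,0,0]
    - [0.4,0,0,0,0,0,0]
    - [0.4,0,0,0,0,0,0]
    - [0.4,-0.3,0,-1.5,0,0,0]
    - [0.4,-0.3,0,-4.5,0,0,0]
    - [0.4,-0.3,0,-8,0,0,0]
    - [0.4,-0.3,0,-11,0,0,0]

```text
time_s: 20.08
position: [557.5, -64.8, 504.8]
eef_rot: [[0.97, 0.243, -0.0], [0.243, -0.97, 0.0], [0.0, -0.0, -1.0]]
ft_force: [0.5, -0.1, -0.6]
width: 50.9
finger_force: 0.0
```

Call:
move_arm:
  series:
    - [0.4,-3,0,-1,0,0,0]
    - [0.4,-5,0,-1,0,0,0]
    - [0.4,-5,0,-1,0,0,0]
    - [0.4,-5,0,-1,0,0,0]

```text
time_s: 20.42
position: [508.4, -77.0, 513.7]
eef_rot: [[0.97, 0.242, 0.001], [0.242, -0.97, 0.0], [0.001, -0.0, -1.0]]
ft_force: [1.0, 0.1, 0.5]
width: 52.1
finger_force: 0.0
```

```bash
python3 q.py; python3 - <<'E'
from h import *
c=camera("wrist");cv2.imwrite("pics/wrist7.png",c["img"])
d=Door((654.4,-232.1),0.238)
for q in (0,0.035): print(q,np.round(proj(c,d.pt((-57,185,262),q)),1))
E
```

```text
20.4167 q 0.21825070569857585 r 212.97318548711405 tool yaw-.238 0.00615520255344304 [1.  0.1 0.5] 52.14143946459668 [508.4 -77.  513.7]
0 [256.4 144. ]
0.035 [258.8 151.6]
```

View pics/wrist7.png

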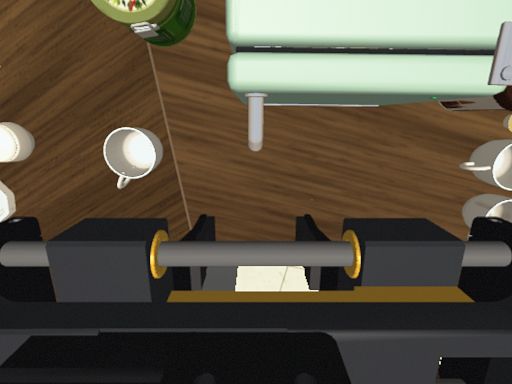

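The last view shows the door flush and parallel with the fridge body, the same thin gap at v≈50 as at the start, and the handle end at (256,146) where the shut position predicts it. The gripper is clear.

```bash
python3 -c "
from bench import *
print(finish_job())"
```

```text
the job is handed in; nothing more can be done
None
```

I handed the job in at about 20 s: the milk bottle was last seen upright in the free bay before I closed the door, the door is against its end stop and was closed slowly, the cream portion was undisturbed, the cup and sugar bowl were not touched, and no verdict came back.

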